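# Lock the probe positioner's clamp nut in its cramped pocket

## Robot

A 6-joint arm with a two-finger parallel gripper is mounted at the origin on the work surface. World frame = base frame: x ahead of the robot, y to its left, z up, the work surface at z = 0. Lengths are in m, angles in rad, forces in N, time in s.
With the tool pointing down it reaches from about 0.35 to 0.975 m from the base axis. Payload 4.9 kg.
Tool frame: the origin (TCP) lies at the very end of the fingers, on their centre line; the grasp point (between the pads) lies 19 mm behind it; z points along the fingers, x is the direction in which the jaws open and shut, and the axes are right-handed (so a half turn about z gives the same grasp; the last joint's range is limited). The gripper opens to 85 mm and grips with 20 to 120 N. Pads are 22 mm wide; open, the fingers measure 114 mm over their backs; the gripper's body (76 mm by 85 mm) begins 54 mm behind the grasp point. The pads swing forward as they close: fully open they stand 13 mm farther back than shut.
Start: joints at [1.023, 0.053, 1.613, -0, 1.476, -0.119], TCP at [0.26, 0.568, 0.231] pointing down, gripper open.
Joint ranges: [-3.01, 3.01], [-1.01, 2.22], [0.06, 2.58], [-1.02, 4.17], [0.09, 2.62], [-3.14, 3.14]. Speed limits (rad/s): [2.57, 2.57, 3.14, 3.14, 3.14, 3.14].

## Interface

Orientations are given as a rotation vector (axis times angle).
In Python, from station import readout, viewer, ctrl, nets gives the robot as it stands. The module is installed in compiled form; this text tells all that it offers.
- The arm moves only by the tool step_arm, never from a script. Its argument "moves" is a list that holds one entry, the list of rows, each a list of 4 numbers: the shift along the world's x, y, z in cm, then the turn about the world's z in rad. In form: [[[dx, dy, dz, yaw], ...]]. A call has 1 to 10 rows; each row shifts and turns the commanded pose from where the row before left it; what a row does not reach is not made up. A row lasts 1/12 s, in which the tool goes at most 41.7 mm and 7.16 degrees, less where a joint would pass 70% of its speed; a pose out of reach is approached as far as the arm can. A call is refused whole if a number of a shift passes 4.17 or a number of a turn 0.125, either way. A call with a gripper value outside its range is refused whole. "grip" is the closure, from 0 (fully open) to 1 (shut), set as the call begins (left out, the last holds). The fingers move at their own pace and stop on an object; "squeeze" is the grip in N (left out, the last holds). Time passes only in rows, so rows that do not move let the fingers close. It gives the time, the measured TCP pose, the force and the opening at its end, in the units of the state.
- readout.get_obs(): the state, without advancing time (a new reading comes with each control period).
- viewer.get_image(name): name is "scene" or "side" or "wrist"; returns the picture (480x640x3 uint8, blue, green, red); there is no depth.
- viewer.calibration(name): a dict with "camera_matrix" (3x3 intrinsics, pixels), "k1" (the pictures are not rectified: a ray, as slopes to the right and down, at radius r is drawn at 1 + k1 r^2 times it, then the intrinsics apply), "R" (3x3) and "t" (3): a world point X has camera coordinates R X + t. Camera axes: x right, y down, z forward; pixel columns grow to the right and rows downward; lengths in m; the calibration is good to about 2 mm. A picture is of the moment at which its call begins: read the wrist's pose just before it. calibration takes no time and is no camera call; for the wrist camera it gives the pose at the moment of the call.
- ctrl.finish_job(): hands the job in, once; it reports no verdict.
Trained networks look in the newest picture that a camera, given by its name, has taken for a name from the list of things; names that differ only in an ending like _2 or _b are one class to them, and where a whole thing is asked for, a point or a joint stands for the part that bears it (a point fixed in the world has none). Each returns a list of dicts, best first, with "confidence" (0 to 1); they miss things now and then, are a little off and sometimes report something else, mostly with a low value. They report only what shows in the picture. A call takes as long as a camera call.
- nets.masks_of(camera, thing): "region" (480x640 bool, what is visible of it) and "box" ([left, top, right, bottom] in pixels, round what is visible of it).
- nets.pinpoint(camera, thing): "at" ([column, row] in pixels: a listed point, or the origin of a listed thing).
The state is a dict: "t": time; "q": joint angles; "dq": joint speeds; "effort": joint torques, N m; "tool_pos": TCP position; "tool_rot": TCP orientation; "contact_force": force on the tool from outside, world axes, zero at the start; "wrist_torque": the same for the moment, N m; "opening": finger opening in m.
Only numpy, scipy, OpenCV 4.12 (cv2) and the standard library are available. Lean on these libraries where they do the work, as an engineer would, in place of code of your own. Each camera call takes 0.05 s, during which the arm holds its last target. There are 200 camera calls.

## Task

Take the orange-handled ring wrench from its blue mat and tighten the brass clamp nut of the probe positioner fully, clockwise seen from above until it stops; the pocket walls leave only a short swing, so lift the wrench, swing back and reseat it for each stroke. Turn the nut only with the wrench, not with the gripper. Then lay the wrench down flat on its mat again without dropping it, and leave all the other loose things where they are.

Things in the scene. Friction and masses are not known exactly. Their poses are not given: they have to be found in the camera images.
- wrench_grip (a point): Centre of the loose wrench's upright orange grip: 50 mm long (x), 14 thick (y), 44 tall (z); 22 mm above the wrench's flat underside. x runs along the wrench from handle to ring, z up. The ring's centre is 100 mm ahead (+x), joined by a low steel bar 14 mm wide and tall; a like tail ends 65 mm behind. 0.24 to 0.39 kg, balanced about 20 mm ahead (+x) of this point.
- wrench_ring (a point): Centre of the wrench's ring, 7 mm above its underside; axes as wrench_grip. Hexagonal, 14 mm tall, 54 mm across flats outside, through opening 37.8 mm across flats: 1.8 mm wider than the nut, about 5 degrees of play either way. It fits the nut at six yaws: its x axis along nut_top's x axis plus any multiple of 60 degrees.
- nut_top (a point): Centre of the brass hex nut's top: 36 mm across flats, 13 mm tall, greased (slippery), top 5 mm tapering in by 2 mm a side. x, y turn with the nut; x is square to a flat (a white stripe runs that way), z up. The nut stands on a washer 13 mm below, 24 mm above the table; a seated wrench's underside rests there, wrench_ring then being 6 mm below this point.
- nut (a joint): Turn of the nut in rad, growing as it is tightened clockwise seen from above. It starts between 1.1 and 2.0 and comes to a hard stop at 3.665, fully tight. Stiff: about 0.35 N m moves it, and it stays where it is left.
- base: Fixed black positioner base, origin on the table under the nut's axis, -x side open toward the robot. Floor plate 20 mm tall, x -60 to +130 mm, y -65 to +65. U of walls 56 mm tall round the nut: side walls' inner faces at y +42 and -42 mm, from x -22 to +62; back wall from x +50. Behind it a slide stack up to 75 mm tall with knobs out to y -98 and +76 mm.
- pocket (a point): Middle of the pocket's floor at the nut's axis, 24 mm above the table, axes as base. The walls let a seated wrench swing only about 52 degrees either side of the middle, where its handle points along this -x axis: the wrench's yaw stays within 52 degrees of the base's yaw. Nothing stands above the pocket.
- mat_top (a point): Centre of the top face of the blue rubber mat, fixed, 260 mm (x) by 130 mm (y), 3 mm thick. The mat and the tray swap sides between runs.
- tray: Fixed shallow aluminium tray, 240 mm (x) by 150 mm (y), 18 mm tall; origin under its centre. Holds small things, not needed.
- dish: Bystander: glass dish 70 mm wide, 14 mm tall, in the tray. Origin under its centre.
- chipbox: Bystander: clear flat box 50 x 50 x 14 mm in the tray. Origin under its centre.
- jar: Bystander: amber jar 36 mm wide, 50 mm tall, in the tray. Origin under its centre.
- minidriver: Bystander: small screwdriver, 130 mm, in the tray.
- slidecase: Bystander: blue case 50 x 80 x 22 mm on the table between robot and positioner base. Origin under its centre.
- mouse: Bystander: white computer mouse, 100 x 58 x 32 mm. Origin under its centre.
- spareknob: Bystander: black round knob 36 mm wide, 22 mm tall. Origin under its centre.

How it is judged:
On the way, in this order (a step that is already met when the one before it is completed fails the run):
1. the wrench is seated on the nut (horizontal distance between wrench_ring and nut_top below 0.005 m and z of wrench_ring in the frame of nut_top below -0.002 m and angle between wrench_ring's own z axis and vertical below 0.12 rad), for 0.1 s.
2. the nut is turned fully tight with the wrench seated on it (all of step 1 and value of joint nut above 3.565 rad), for 0.1 s.
At the end, for the whole second after the job is handed in: The nut is fully tight (joint above 3.565 of 3.665 rad), and the wrench rests still and flat (within 5 degrees) on the mat, the centre of its orange grip over the mat (at least 5 mm inside its sides and 10 mm inside its ends) (value of joint nut above 3.565 rad and x of wrench_grip in the frame of mat_top between -0.12 and 0.12 m and y of wrench_grip in the frame of mat_top between -0.06 and 0.06 m and angle between wrench_grip's own z axis and vertical below 0.08 rad and z of wrench_grip in the frame of mat_top below 0.027 m and linear speed of wrench below 0.02 m/s); the robot touches nothing.
It fails at once if the gripper or arm pushes the nut itself (contact force between any of the fingers, the arm and nut above 2 N).
It fails at once if the wrench is dropped (falls faster than 0.6 m/s, untouched by the gripper) (linear speed of wrench above 0.6 m/s and contact force between the fingers and wrench below 0.1 N).
It fails at once if a bystander is pushed more than 30 mm from its place (distance of any of dish, chipbox, jar, minidriver, slidecase, mouse, spareknob from where it was at the start of the episode above 0.03 m).
It also fails if it takes over 72 s, if anything falls off the work surface, if the arm or the gripper's body presses on something with over 40 N, if the wrist force passes 120 N, or if a joint passes its speed limit or range.

## Working session

There is one attempt and no reset: what is moved stays moved. The work goes in short steps, Python scripts to look and compute and a tool call to move; the robot and the scene stay as the last step left them, time stands still between calls to the robot, and variables do not carry over. Pictures are saved under pics/ and viewed, about 8 in all and at most 12, crops included, and the job is handed in when it is done.

Besides the shell and the picture viewer there is one more tool, called after "Request:" in YAML: its name, and indented under it one key for each argument. step_arm: Moves the arm, as the interface text tells. Its arguments: {"type":"object","properties":{"moves":{"type":"array","items":{"type":"array","items":{"type":"array","items":{"type":"number"}}}},"grip":{"type":"number"},"squeeze":{"type":"number"}},"required":["moves"]}

```bash
mkdir -p pics
cat > h.py <<'E'
import numpy as np, cv2
from station import readout, viewer, ctrl, nets
def ray(cam,px):
    c=viewer.calibration(cam);K=np.array(c["camera_matrix"]);k=c["k1"]
    d=np.linalg.solve(K,[px[0],px[1],1])[:2]
    s=d.copy()
    for _ in range(20): s=d/(1+k*(s@s))
    R=np.array(c["R"]);t=np.array(c["t"]).ravel()
    return -R.T@t, R.T@np.array([s[0],s[1],1])
def at_z(cam,px,z):
    o,v=ray(cam,px); return o+v*(z-o[2])/v[2]
def proj(cam,X):
    c=viewer.calibration(cam);K=np.array(c["camera_matrix"])
    p=np.array(c["R"])@np.array(X)+np.array(c["t"]).ravel();s=p[:2]/p[2];s=s*(1+c["k1"]*(s@s))
    return (K@[s[0],s[1],1])[:2]
def tri(obs):
    A=np.zeros((3,3));b=np.zeros(3)
    for cam,px in obs:
        o,v=ray(cam,px);v=v/np.linalg.norm(v);P=np.eye(3)-np.outer(v,v);A+=P;b+=P@o
    return np.linalg.solve(A,b)
E
python3 - <<'E'
from h import *
np.set_printoptions(precision=4,suppress=True)
o=readout.get_obs();print(o)
for c in["scene","side"]:
    im=viewer.get_image(c);cv2.imwrite(f"pics/{c}0.png",im)
    for th,z in[("wrench_grip",.025),("wrench_ring",.01),("nut_top",.037),("pocket",.024),("base",0),("mat_top",.003),("tray",0),("slidecase",0),("mouse",0),("spareknob",0)]:
        r=nets.pinpoint(c,th)
        for q in r[:2]: print(c,th,np.round(q["at"],1),round(q["confidence"],2),at_z(c,q["at"],z))
E
```

```text
{'t': 0.0, 'q': array([ 1.023 ,  0.0533,  1.6143,  0.    ,  1.476 , -0.119 ]), 'dq': array([-0.0004, -0.0014,  0.0003, -0.001 , -0.002 , -0.0018]), 'effort': array([ -0.0009, -39.3702, -37.0169,  -0.0003,   0.0071,   0.    ]), 'tool_pos': array([0.2595, 0.5679, 0.2301]), 'tool_rot': array([ 2.6425,  1.6974, -0.0029]), 'contact_force': array([0.0829, 0.0936, 0.5967]), 'wrist_torque': array([-0.0393, -0.0147, -0.0071]), 'opening': 0.08510537966488373}
scene wrench_grip [421.6 205.3] 0.98 [0.4445 0.2498 0.025 ]
scene wrench_ring [452.2 233.8] 0.73 [0.5475 0.2532 0.01  ]
scene wrench_ring [421.4 204.3] 0.46 [0.4194 0.2688 0.01  ]
scene nut_top [373.6 276.1] 0.7 [0.6257 0.0206 0.037 ]
scene pocket [370.9 280.7] 0.87 [0.6205 0.019  0.024 ]
scene base [376.  292.1] 0.9 [0.6263 0.027  0.    ]
scene mat_top [433.  216.7] 0.68 [0.4658 0.2671 0.003 ]
scene tray [186.8 277.3] 0.58 [ 0.4344 -0.2582  0.    ]
scene tray [421.  205.7] 0.35 [0.4101 0.2755 0.    ]
scene mouse [512.6 264.3] 0.79 [0.6715 0.2981 0.    ]
scene spareknob [204.7 386.8] 0.72 [ 0.6956 -0.2941  0.    ]
side wrench_grip [274.7 175. ] 0.82 [0.4452 0.2526 0.025 ]
side wrench_grip [260.6 368.2] 0.25 [ 0.3947 -0.3076  0.025 ]
side wrench_ring [313.8 179. ] 0.76 [0.5468 0.2466 0.01  ]
side nut_top [356.6 233. ] 0.45 [0.6227 0.0142 0.037 ]
side pocket [357.3 234.2] 0.93 [0.6267 0.0228 0.024 ]
side base [358.9 243.3] 0.87 [0.6312 0.0161 0.    ]
side mat_top [283.5 173.8] 0.73 [0.4691 0.2829 0.003 ]
side tray [280.4 345.5] 0.97 [ 0.4337 -0.2461  0.    ]
side slidecase [245.5 243.9] 0.61 [0.3668 0.0359 0.    ]
side mouse [359.  169.4] 0.71 [0.6743 0.2897 0.    ]
side spareknob [413.7 357.1] 0.65 [ 0.6907 -0.295   0.    ]
```

View pics/scene0.png

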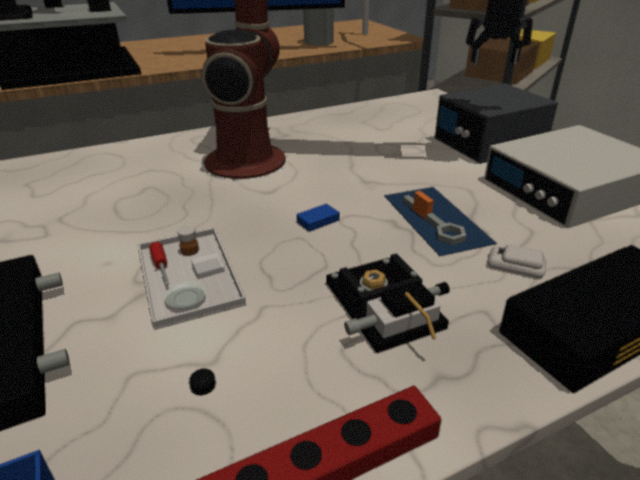

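View pics/side0.png

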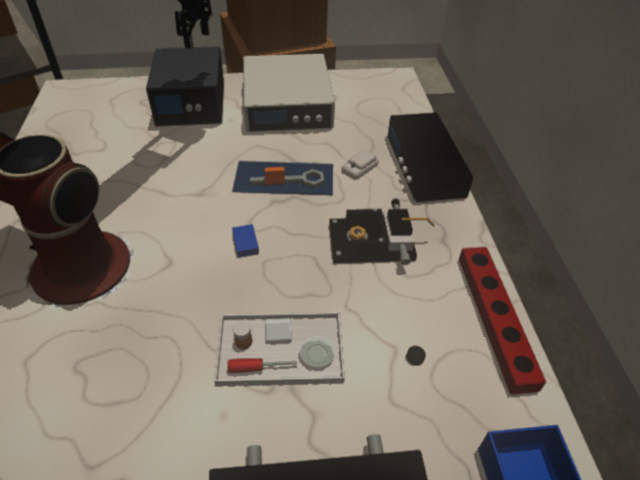

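Request:
step_arm:
  moves:
    - [[1.85,-3.17,0,0.043],[1.85,-3.17,0,0.043],[1.85,-3.17,0,0.043],[1.85,-3.17,0,0.043],[1.85,-3.17,0,0.043],[1.85,-3.17,0,0.043],[1.85,-3.17,0,0.043],[1.85,-3.17,0,0.043],[1.85,-3.17,0,0.043],[1.85,-3.17,0,0.043]]
  grip: 0

```text
t: 1.93
tool_pos: [0.4454, 0.2498, 0.2316]
tool_rot: [2.217, 2.225, 0.001]
contact_force: [1.5, 1.0, 0.1]
opening: 0.0851
```

Run:
```python
from h import *
np.set_printoptions(precision=4,suppress=True)
o=readout.get_obs();print(o["t"],o["tool_pos"],o["tool_rot"],o["q"])
im=viewer.get_image("wrist");cv2.imwrite("pics/w1.png",im)
cal=viewer.calibration("wrist");R=np.array(cal["R"]);print("cam",-R.T@np.array(cal["t"]).ravel(),R[2])
for th,z in[("wrench_grip",.025),("wrench_ring",.01),("mat_top",.003),("nut_top",.037),("pocket",.024)]:
    for q in nets.pinpoint("wrist",th)[:2]: print(th,np.round(q["at"],1),round(q["confidence"],2),at_z("wrist",q["at"],z))
```

```text
1.9333 [0.4454 0.2498 0.2316] [2.2173 2.2251 0.0011] [ 0.3653 -0.2262  1.8742 -0.      1.4928 -1.209 ]
cam [0.3647 0.2457 0.374 ] [ 0.3253 -0.0041 -0.9456]
wrench_grip [325.9 211.1] 0.55 [0.4473 0.252  0.025 ]
wrench_grip [343.9 226.6] 0.25 [0.4641 0.2709 0.025 ]
wrench_ring [320.9 292.5] 0.58 [0.5472 0.2485 0.01  ]
mat_top [342.3 225.7] 0.69 [0.4672 0.2741 0.003 ]
nut_top [128.1 359.2] 0.75 [0.6191 0.0254 0.037 ]
pocket [130.6 358.1] 0.85 [0.6274 0.0208 0.024 ]
```

View pics/w1.png

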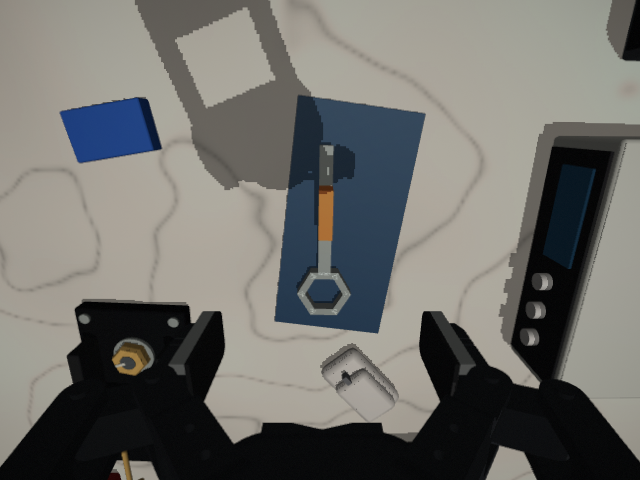

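Request:
step_arm:
  moves:
    - [[0.7,-0.9,-0.1,-0.122],[0.7,-0.9,-0.1,-0.122],[0.7,-0.9,-0.1,-0.122],[0.7,-0.9,-0.1,-0.122],[0.7,-0.9,-0.1,-0.122],[0.7,-0.9,-0.1,-0.122],[0.7,-0.9,-0.1,-0.122],[0.7,-0.9,-0.1,-0.122],[0.7,-0.9,-0.1,-0.122],[0.7,-0.9,-0.1,-0.122]]

```text
t: 3.07
tool_pos: [0.5146, 0.1628, 0.2212]
tool_rot: [-3.094, -0.545, 0.0]
contact_force: [1.4, 0.4, 0.4]
opening: 0.0856
```

Request:
step_arm:
  moves:
    - [[0.7,-0.9,-0.1,-0.122],[0.7,-0.9,-0.1,-0.122],[0.7,-0.9,-0.1,-0.122],[0.7,-0.9,-0.1,-0.122],[0.7,-0.9,-0.1,-0.122],[0.7,-0.9,-0.1,-0.122],[0.7,-0.9,-0.1,-0.122],[0.7,-0.9,-0.1,-0.122],[0.7,-0.9,-0.1,-0.122],[0.7,-0.9,-0.1,-0.122]]

```text
t: 3.9
tool_pos: [0.5849, 0.073, 0.2111]
tool_rot: [-2.848, 1.326, 0.001]
contact_force: [-0.0, -0.1, 0.2]
opening: 0.0855
```

Request:
step_arm:
  moves:
    - [[0.7,-0.9,-0.1,-0.122],[0.7,-0.9,-0.1,-0.122],[0.7,-0.9,-0.1,-0.122],[0.7,-0.9,-0.1,-0.122],[0.7,-0.9,-0.1,-0.122],[0.7,-0.9,-0.1,-0.122],[0,0,0,0],[0,0,0,0]]

```text
t: 4.57
tool_pos: [0.6268, 0.0188, 0.205]
tool_rot: [2.194, -2.249, -0.001]
contact_force: [0.2, 0.5, 0.1]
opening: 0.0854
```

Run:
```python
from h import *
np.set_printoptions(precision=4,suppress=True)
o=readout.get_obs();print(o["t"],o["tool_pos"],o["tool_rot"],o["q"])
im=viewer.get_image("wrist");cv2.imwrite("pics/w2.png",im)
cal=viewer.calibration("wrist");R=np.array(cal["R"]);print("cam",-R.T@np.array(cal["t"]).ravel(),R[2])
for th,z in[("nut_top",.037),("pocket",.024),("base",0)]:
    for q in nets.pinpoint("wrist",th)[:2]: print(th,np.round(q["at"],1),round(q["confidence"],2),at_z("wrist",q["at"],z))
r=nets.masks_of("wrist","nut")
if r: 
    print(r[0]["box"],r[0]["confidence"])
    b=[int(v) for v in r[0]["box"]];m=40
    c=im[max(0,b[1]-m):b[3]+m,max(0,b[0]-m):b[2]+m];print(c.shape,b[0]-m,b[1]-m);cv2.imwrite("pics/w2c.png",cv2.resize(c,None,fx=4,fy=4,interpolation=cv2.INTER_CUBIC)[:600,:800])
```

```text
4.5667 [0.6268 0.0188 0.205 ] [ 2.1936 -2.2487 -0.0014] [-0.0888  0.075   1.6339  0.0004  1.4335  1.5068]
cam [0.7095 0.0169 0.3477] [-0.3228  0.0086 -0.9464]
nut_top [317.4 219.8] 0.84 [0.627 0.023 0.037]
pocket [318.2 218.8] 0.88 [0.6245 0.0223 0.024 ]
base [318.8 210.4] 0.64 [0.6272 0.0216 0.    ]
[296.6, 196.3, 339.0, 237.8] 0.97
(121, 123, 3) 256 156
```

View pics/w2c.png

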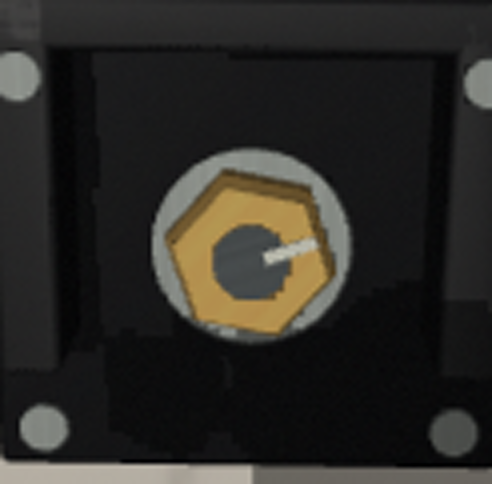

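```bash
python3 - <<'E'
from h import *
from scipy.optimize import least_squares
np.set_printoptions(precision=4,suppress=True)
im=cv2.imread("pics/w2.png")
hsv=cv2.cvtColor(im,cv2.COLOR_BGR2HSV)
m=np.zeros((480,640),np.uint8);s=np.s_[190:245,290:345]
m[s]=((hsv[s][...,1]>90)&(hsv[s][...,2]>130)).astype(np.uint8)
m=cv2.morphologyEx(m,cv2.MORPH_CLOSE,np.ones((3,3),np.uint8))
c=max(cv2.findContours(m,cv2.RETR_EXTERNAL,cv2.CHAIN_APPROX_NONE)[0],key=cv2.contourArea)
P=np.array([at_z("wrist",p,.037)[:2] for p in cv2.convexHull(c)[:,0].astype(float)])
C=np.array([at_z("wrist",p,.037)[:2] for p in c[:,0].astype(float)])
def f(x):
    d=C-x[:2];k=x[2]+np.arange(6)*np.pi/3
    return (d@np.array([np.cos(k),np.sin(k)])).max(1)-x[3]
best=min((least_squares(f,[*C.mean(0),a,.016],loss="soft_l1",f_scale=.0005) for a in np.radians([-30,-15,0,15])),key=lambda r:r.cost)
print(best.x,np.degrees(best.x[2])%60,best.cost,len(C))
cr=lambda u,v:(256+u/4,156+v/4)
a,b=at_z("wrist",cr(265,258),.037),at_z("wrist",cr(316,243),.037);print("stripe",np.degrees(np.arctan2(*(b-a)[1::-1])))
for z,u,v in[(.02,(5,459),(480,467)),(.056,(18,76),(485,84)),(.056,(45,428),(453,433))]:
    a,b=at_z("wrist",cr(*u),z),at_z("wrist",cr(*v),z);d=a-b;print("base yaw",np.degrees(np.arctan2(-d[0],d[1])),(a+b)/2)
# wrench from w1 pixels (camera pose of then)
E
python3 - <<'E'
import numpy as np
print(2*np.degrees(np.arctan2(-2.2487,2.1936)))
E
```

```text
[ 0.6258  0.0221 -0.2335  0.0152] 46.62322257923691 0.0001796084184663105 168
stripe -74.65260480126095
base yaw -2.6000353687502913 [0.5672 0.0252 0.02  ]
base yaw -2.5317244139845703 [0.6699 0.0195 0.056 ]
base yaw -2.3093734114834454 [0.5908 0.0225 0.056 ]
-91.4212617646334
```

Request:
step_arm:
  moves:
    - [[-1.81,2.32,-0.75,0],[-1.81,2.32,-0.75,0],[-1.81,2.32,-0.75,0],[-1.81,2.32,-0.75,0],[-1.81,2.32,-0.75,0],[-1.81,2.32,-0.75,0],[-1.81,2.32,-0.75,0],[-1.81,2.32,-0.75,0],[-1.81,2.32,-0.75,0],[-1.81,2.32,-0.75,0]]

```text
t: 5.65
tool_pos: [0.4446, 0.2506, 0.1303]
tool_rot: [-2.189, 2.252, -0.0]
contact_force: [0.7, 1.3, 0.9]
opening: 0.0854
```

Request:
step_arm:
  moves:
    - [[0,0,0,0],[0,0,0,0]]

```text
t: 5.82
tool_pos: [0.4446, 0.2502, 0.1299]
tool_rot: [2.192, -2.249, 0.0]
contact_force: [-0.2, -0.1, 0.9]
opening: 0.0852
```

Run:
```python
from h import *
np.set_printoptions(precision=4,suppress=True)
o=readout.get_obs();print(o["t"],o["tool_pos"],o["tool_rot"],2*np.degrees(np.arctan2(*o["tool_rot"][1::-1])))
im=viewer.get_image("wrist");cv2.imwrite("pics/w3.png",im)
for th,z in[("wrench_grip",.025),("wrench_ring",.01),("mat_top",.003)]:
    for q in nets.pinpoint("wrist",th)[:2]: print(th,np.round(q["at"],1),round(q["confidence"],2),at_z("wrist",q["at"],z))
hsv=cv2.cvtColor(im,cv2.COLOR_BGR2HSV)
m=((hsv[...,0]<22)&(hsv[...,1]>130)&(hsv[...,2]>90)).astype(np.uint8)
n,l,st,ce=cv2.connectedComponentsWithStats(m);k=1+st[1:,4].argmax();print(st[k],ce[k])
box=cv2.minAreaRect(np.argwhere(l==k)[:,::-1].astype(np.float32));print(box)
pts=np.array([at_z("wrist",p,.047)[:2] for p in cv2.boxPoints(box)]);print(pts)
```

```text
5.8167 [0.4446 0.2502 0.1299] [ 2.1924 -2.2491  0.    ] -91.46124951649341
wrench_grip [316.3 241.4] 0.91 [0.4466 0.2535 0.025 ]
wrench_ring [557.5 309. ] 0.31 [0.374  0.0467 0.01  ]
mat_top [292.  203.7] 0.74 [0.472  0.2719 0.003 ]
[ 306  216   22   68 1350] [316.7867 249.0926]
((316.88580322265625, 249.5032501220703), (67.54386901855469, 20.134639739990234), 88.36341857910156)
[[0.4726 0.2589]
 [0.4726 0.2453]
 [0.4225 0.2452]
 [0.4225 0.2598]]
```

View pics/w3.png

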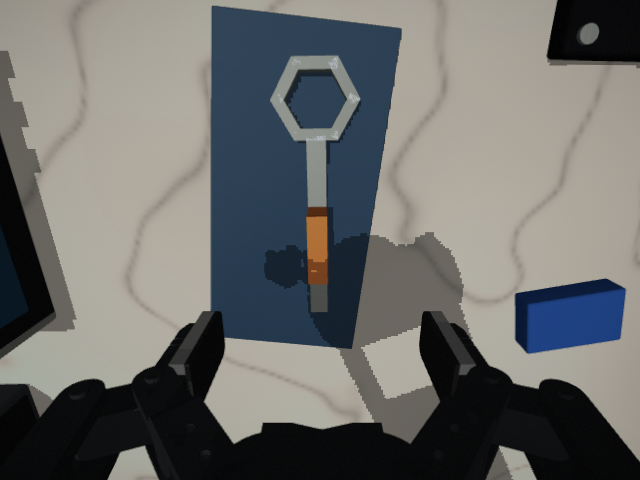

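Request:
step_arm:
  moves:
    - [[0.25,0.2,-3,0],[0,0,-3,0],[0,0,-3,0],[0,0,-1.8,0],[0,0,-1.0,0],[0,0,0,0]]

```text
t: 6.52
tool_pos: [0.4472, 0.25, 0.01]
tool_rot: [2.184, -2.252, -0.003]
contact_force: [-0.1, -0.7, -0.2]
opening: 0.085
```

Request:
step_arm:
  moves:
    - [[0,0,0,0],[0,0,0,0],[0,0,0,0],[0,0,0,0],[0,0,0,0],[0,0,0,0],[0,0,0,0],[0,0,0,0],[0,0,0,0],[0,0,0,0]]
  grip: 1
  squeeze: 90

```text
t: 7.35
tool_pos: [0.4491, 0.252, 0.0134]
tool_rot: [-2.188, 2.252, -0.001]
contact_force: [-1.3, 1.1, 6.5]
opening: 0.0129
```

Request:
step_arm:
  moves:
    - [[0,0,1.5,0],[0,0,3,0],[0,0,3,0],[0,0,2,0],[0,0,0,0]]

```text
t: 7.77
tool_pos: [0.4509, 0.2523, 0.1116]
tool_rot: [-2.184, 2.248, -0.005]
contact_force: [0.8, 1.2, -3.2]
opening: 0.0131
```

Request:
step_arm:
  moves:
    - [[1.06,-2.98,0,0.079],[1.06,-2.98,0,0.079],[1.06,-2.98,0,0.079],[1.06,-2.98,0,0.079],[1.06,-2.98,0,0.079],[1.06,-2.98,0,0.079],[1.06,-2.98,0,0.079],[1.06,-2.98,0,0.079],[1.06,-2.98,0,0.079],[1.06,-2.98,0,0.079]]

```text
t: 8.6
tool_pos: [0.5527, -0.0479, 0.104]
tool_rot: [2.889, -1.232, -0.007]
contact_force: [0.5, 0.2, -4.0]
opening: 0.0131
```

Request:
step_arm:
  moves:
    - [[0,0,0,0],[0,0,0,0]]

```text
t: 8.77
tool_pos: [0.553, -0.0477, 0.1045]
tool_rot: [2.885, -1.243, -0.007]
contact_force: [-0.5, 0.2, -3.9]
opening: 0.0127
```

Run:
```python
from h import *
np.set_printoptions(precision=4,suppress=True)
o=readout.get_obs();print(o["t"],o["tool_pos"],o["tool_rot"],2*np.degrees(np.arctan2(*o["tool_rot"][1::-1])),o["contact_force"],o["wrist_torque"])
im=viewer.get_image("wrist");cv2.imwrite("pics/w4.png",im)
for th,z in[("wrench_grip",.122),("wrench_ring",.107),("nut_top",.037)]:
    for q in nets.pinpoint("wrist",th)[:2]: print(th,np.round(q["at"],1),round(q["confidence"],2),at_z("wrist",q["at"],z))
```

```text
8.7667 [ 0.553  -0.0477  0.1045] [ 2.8845 -1.2425 -0.0069] -46.60846938451886 [-0.4555  0.207  -3.8831] [-0.023   0.0812  0.0258]
wrench_grip [322.1 333.6] 0.84 [ 0.5528 -0.0459  0.122 ]
wrench_grip [322.4  96.4] 0.27 [0.6199 0.0177 0.122 ]
nut_top [322.1  92.1] 0.62 [0.6264 0.0245 0.037 ]
```

View pics/w4.png

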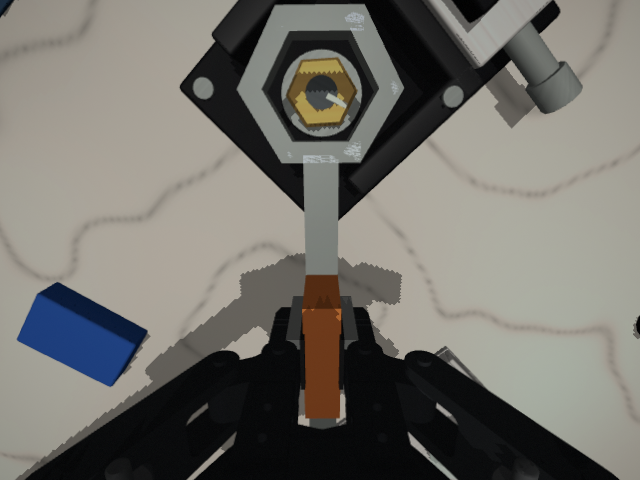

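Run:
```python
from h import *
np.set_printoptions(precision=4,suppress=True)
for z in (.106,.108,.11):
    W=np.array([at_z("wrist",p,z)[:2] for p in [(237,85),(404,88),(279,4),(362,4),(280,163),(363,163)]])
    c=W.mean(0);d=W[1]-W[0];print(z,c,"width",np.hypot(*d),"yaw",np.degrees(np.arctan2(d[1],d[0]))+90,"flats",np.hypot(*(W[2:4].mean(0)-W[4:].mean(0))))
W=np.array([at_z("wrist",p,.037)[:2] for p in [(289,92),(354,96)]])  # nut top corners
print(W.mean(0))
im=cv2.imread("pics/w4.png");hsv=cv2.cvtColor(im,cv2.COLOR_BGR2HSV)
from scipy.optimize import least_squares
m=np.zeros((480,640),np.uint8);s=np.s_[52:132,284:360]
m[s]=((hsv[s][...,1]>90)&(hsv[s][...,2]>130)).astype(np.uint8)
m=cv2.morphologyEx(m,cv2.MORPH_CLOSE,np.ones((5,5),np.uint8))
c=max(cv2.findContours(m,cv2.RETR_EXTERNAL,cv2.CHAIN_APPROX_NONE)[0],key=cv2.contourArea)
h=cv2.convexHull(c);C=np.array([at_z("wrist",p,.037)[:2] for p in h[:,0].astype(float)])
def f(x):
    k=x[2]+np.arange(6)*np.pi/3
    return ((C-x[:2])@np.array([np.cos(k),np.sin(k)])).max(1)-x[3]
b=least_squares(f,[.626,.022,-.23,.016],loss="soft_l1",f_scale=.0005);print(b.x,np.degrees(b.x[2])%60,b.cost)
```

```text
0.106 [0.6229 0.0217] width 0.06319802262087129 yaw 42.67137009746202 flats 0.0552312828674896
0.108 [0.6228 0.0216] width 0.06231067125394645 yaw 42.671370097462024 flats 0.05445579097206293
0.11 [0.6226 0.0214] width 0.06142331988702163 yaw 42.67137009746202 flats 0.05368029907663626
[0.6254 0.024 ]
[ 0.6223  0.0213 -0.1854  0.0131] 49.376951522440216 4.958481426167167e-06
```

Request:
step_arm:
  moves:
    - [[0.5,-0.07,-1.0,0.03],[0,0,-1.5,0],[0,0,-1.5,0],[0,0,-1,0],[0,0,-0.4,0],[0,0,0,0],[0,0,0,0]]

```text
t: 9.55
tool_pos: [0.5595, -0.0469, 0.0535]
tool_rot: [-2.906, 1.194, -0.0]
contact_force: [-0.2, -0.7, -3.2]
opening: 0.0127
```

Request:
step_arm:
  moves:
    - [[0,0,-0.3,0],[0,0,-0.3,0],[0,0,-0.3,0],[0,0,0,0]]

```text
t: 9.88
tool_pos: [0.559, -0.0473, 0.0438]
tool_rot: [2.905, -1.195, -0.001]
contact_force: [-0.9, -0.5, -4.3]
opening: 0.0126
```

Request:
step_arm:
  moves:
    - [[0,0,-0.3,0],[0,0,-0.3,0],[0,0,-0.3,0],[0,0,0,0]]

```text
t: 10.22
tool_pos: [0.5592, -0.0473, 0.0347]
tool_rot: [-2.905, 1.195, 0.0]
contact_force: [0.9, 0.1, -3.7]
opening: 0.0129
```

Run:
```python
from h import *
np.set_printoptions(precision=4,suppress=True)
o=readout.get_obs();print(o["t"],o["tool_pos"],2*np.degrees(np.arctan2(*o["tool_rot"][1::-1])),o["contact_force"],o["wrist_torque"])
im=viewer.get_image("wrist");cv2.imwrite("pics/w5.png",cv2.resize(im[:220,180:460],None,fx=2.5,fy=2.5))
```

```text
10.2167 [ 0.5592 -0.0473  0.0347] 315.29242654841363 [ 0.8866  0.1034 -3.6597] [0.0352 0.0472 0.0194]
```

View pics/w5.png

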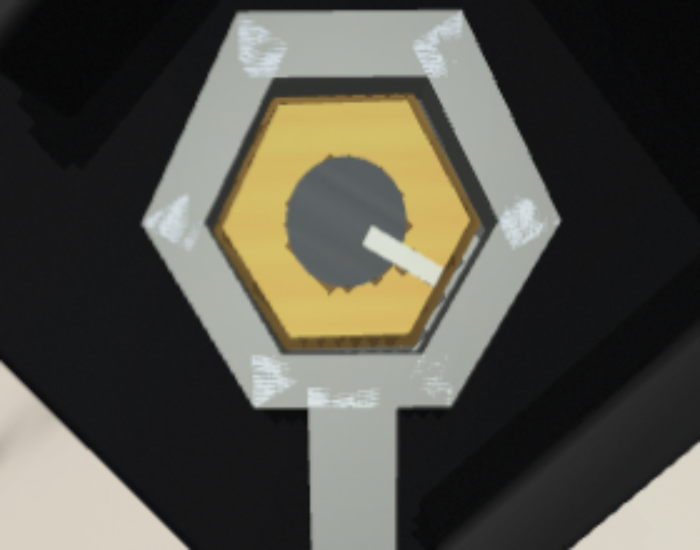

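```bash
cat > arc.py <<'E'
import sys,numpy as np
# arc.py nutx nuty tcpx tcpy dyaw_deg nrows : rows of dx dy yaw
N=np.array([float(a) for a in sys.argv[1:3]]);T=np.array([float(a) for a in sys.argv[3:5]]);D=np.radians(float(sys.argv[5]));n=int(sys.argv[6])
v=T-N;P=[]
for k in range(n+1):
    c,s=np.cos(D*k/n),np.sin(D*k/n);P.append(N+[c*v[0]-s*v[1],s*v[0]+c*v[1]])
d=np.round(np.diff(np.round(np.array(P)*100,2),axis=0),2)
print(", ".join(f"[{a}, {b}, 0, {D/n:.4f}]" for a,b in d));print("end",P[-1])
E
python3 arc.py .626 .0225 .5592 -.0473 -90 16
```

```text
[-0.65, 0.69, 0, -0.0982], [-0.58, 0.75, 0, -0.0982], [-0.51, 0.8, 0, -0.0982], [-0.42, 0.85, 0, -0.0982], [-0.34, 0.88, 0, -0.0982], [-0.25, 0.92, 0, -0.0982], [-0.16, 0.93, 0, -0.0982], [-0.07, 0.95, 0, -0.0982], [0.03, 0.95, 0, -0.0982], [0.12, 0.94, 0, -0.0982], [0.21, 0.92, 0, -0.0982], [0.29, 0.9, 0, -0.0982], [0.39, 0.87, 0, -0.0982], [0.47, 0.82, 0, -0.0982], [0.55, 0.77, 0, -0.0982], [0.62, 0.72, 0, -0.0982]
end [0.5562 0.0893]
```

Request:
step_arm:
  moves:
    - [[-0.65,0.69,0,-0.0982],[-0.58,0.75,0,-0.0982],[-0.51,0.8,0,-0.0982],[-0.42,0.85,0,-0.0982],[-0.34,0.88,0,-0.0982]]

```text
t: 10.68
tool_pos: [0.5342, -0.0072, 0.0352]
tool_rot: [-2.525, 1.869, -0.001]
contact_force: [3.3, 1.1, -5.1]
opening: 0.0128
```

Request:
step_arm:
  moves:
    - [[-0.25,0.92,0,-0.0982],[-0.16,0.93,0,-0.0982],[-0.07,0.95,0,-0.0982],[0,0,0,0]]

```text
t: 11.02
tool_pos: [0.5296, 0.0212, 0.0353]
tool_rot: [-2.227, 2.216, -0.001]
contact_force: [1.5, -2.0, -4.7]
opening: 0.0132
```

Run:
```python
from h import *
np.set_printoptions(precision=4,suppress=True)
o=readout.get_obs();print(o["t"],o["tool_pos"],2*np.degrees(np.arctan2(*o["tool_rot"][1::-1])),o["contact_force"],o["wrist_torque"])
```

```text
11.0167 [0.5296 0.0212 0.0353] 270.28699014608935 [ 1.5256 -1.9639 -4.6921] [-0.2751 -0.0913 -0.1426]
```

Request:
step_arm:
  moves:
    - [[0.03,0.95,-0.05,-0.0982],[0.12,0.94,0,-0.0982],[0.21,0.92,0,-0.0982],[0.29,0.9,0,-0.0982],[0.39,0.87,0,-0.0982]]

```text
t: 11.43
tool_pos: [0.5402, 0.0662, 0.0351]
tool_rot: [-1.621, 2.691, -0.001]
contact_force: [0.8, -0.8, -3.6]
opening: 0.0125
```

Request:
step_arm:
  moves:
    - [[0.47,0.82,0,-0.0982],[0.55,0.77,0,-0.0982],[0.62,0.72,0,-0.0982],[0,0,0,0],[0,0,0,0]]

```text
t: 11.85
tool_pos: [0.5567, 0.0891, 0.035]
tool_rot: [-1.216, 2.896, -0.0]
contact_force: [0.3, 0.5, -1.6]
opening: 0.0125
```

Run:
```python
from h import *
np.set_printoptions(precision=4,suppress=True)
o=readout.get_obs();print(o["t"],o["tool_pos"],2*np.degrees(np.arctan2(*o["tool_rot"][1::-1])),o["contact_force"],o["wrist_torque"])
im=viewer.get_image("wrist");cv2.imwrite("pics/w6.png",cv2.resize(im[:220,180:460],None,fx=2.5,fy=2.5))
```

```text
11.85 [0.5567 0.0891 0.035 ] 225.53357897834906 [ 0.3413  0.5254 -1.643 ] [ 0.0593 -0.124   0.1242]
```

View pics/w6.png

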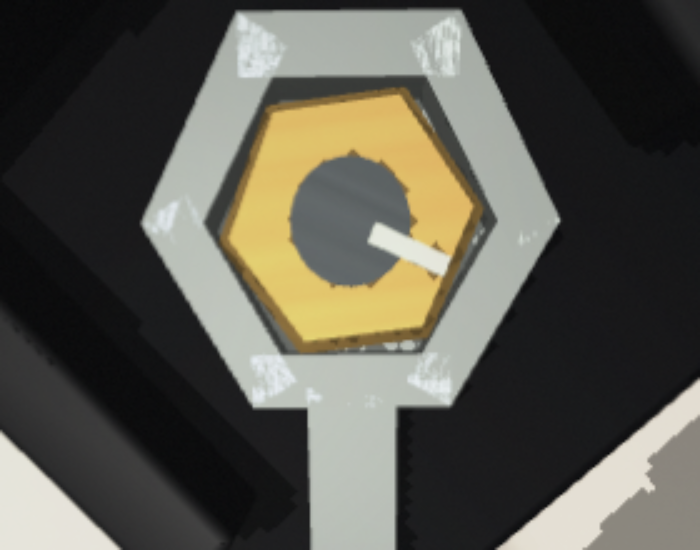

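Request:
step_arm:
  moves:
    - [[0,0,0.6,0],[0,0,1.0,0],[0,0,0.8,0],[0,0,0,0]]

```text
t: 12.23
tool_pos: [0.5577, 0.0891, 0.0616]
tool_rot: [-1.208, 2.896, -0.002]
contact_force: [0.2, -0.3, -3.6]
opening: 0.0128
```

```bash
python3 arc.py .626 .0225 .5567 .0891 65 12
```

```text
[-0.6, -0.68, 0, 0.0945], [-0.53, -0.74, 0, 0.0945], [-0.46, -0.79, 0, 0.0945], [-0.38, -0.82, 0, 0.0945], [-0.3, -0.86, 0, 0.0945], [-0.22, -0.88, 0, 0.0945], [-0.14, -0.89, 0, 0.0945], [-0.05, -0.91, 0, 0.0945], [0.03, -0.91, 0, 0.0945], [0.12, -0.9, 0, 0.0945], [0.21, -0.88, 0, 0.0945], [0.29, -0.87, 0, 0.0945]
end [ 0.53635246 -0.01216075]
```

Request:
step_arm:
  moves:
    - [[-0.6,-0.68,0,0.0945],[-0.53,-0.74,0,0.0945],[-0.46,-0.79,0,0.0945],[-0.38,-0.82,0,0.0945],[-0.3,-0.86,0,0.0945],[-0.22,-0.88,0,0.0945],[-0.14,-0.89,0,0.0945],[-0.05,-0.91,0,0.0945]]

```text
t: 12.9
tool_pos: [0.5288, 0.0232, 0.0589]
tool_rot: [2.199, -2.243, -0.001]
contact_force: [0.3, -1.0, -3.6]
opening: 0.0126
```

Request:
step_arm:
  moves:
    - [[0.03,-0.91,0,0.0945],[0.12,-0.9,0,0.0945],[0.21,-0.88,0,0.0945],[0.29,-0.87,0,0.0945],[0,0,0,0],[0,0,0,0]]

```text
t: 13.4
tool_pos: [0.5359, -0.0122, 0.059]
tool_rot: [-2.575, 1.8, 0.001]
contact_force: [-0.2, 0.0, -3.4]
opening: 0.0129
```

Run:
```python
from h import *
np.set_printoptions(precision=4,suppress=True)
o=readout.get_obs();print(o["t"],o["tool_pos"],2*np.degrees(np.arctan2(*o["tool_rot"][1::-1])),o["contact_force"],o["wrist_torque"])
im=viewer.get_image("wrist");cv2.imwrite("pics/w7.png",cv2.resize(im[:220,180:460],None,fx=2.5,fy=2.5))
```

```text
13.4 [ 0.5359 -0.0122  0.059 ] 290.0759809580901 [-0.2259  0.0255 -3.3613] [-0.0189  0.0638  0.0076]
```

View pics/w7.png

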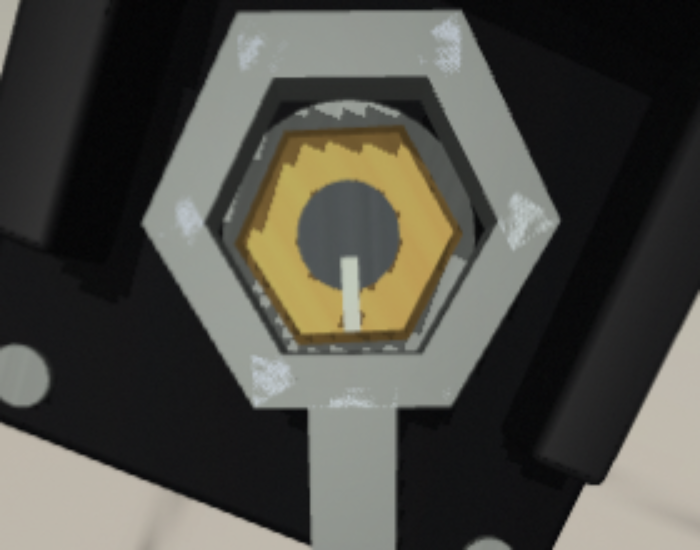

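Request:
step_arm:
  moves:
    - [[0,0,-0.8,0],[0,0,-0.4,0],[0,0,-0.4,0],[0,0,-0.4,0],[0,0,-0.4,0],[0,0,0,0],[0,0,0,0]]

```text
t: 14.03
tool_pos: [0.5362, -0.012, 0.0348]
tool_rot: [-2.577, 1.796, -0.0]
contact_force: [-0.1, -0.4, -4.0]
opening: 0.0127
```

```bash
python3 - <<'E'
from h import *
np.set_printoptions(precision=4,suppress=True)
o=readout.get_obs();print(o["t"],o["tool_pos"],2*np.degrees(np.arctan2(*o["tool_rot"][1::-1])),o["contact_force"],o["wrist_torque"])
E
python3 arc.py .626 .0225 .5359 -.0122 -62 12
```

```text
14.0333 [ 0.5362 -0.012   0.0348] 290.2549547769097 [-0.1095 -0.3819 -3.9724] [-0.0311  0.0268 -0.0915]
[-0.28, 0.83, 0, -0.0902], [-0.2, 0.84, 0, -0.0902], [-0.12, 0.86, 0, -0.0902], [-0.04, 0.87, 0, -0.0902], [0.03, 0.87, 0, -0.0902], [0.11, 0.87, 0, -0.0902], [0.19, 0.85, 0, -0.0902], [0.26, 0.82, 0, -0.0902], [0.34, 0.81, 0, -0.0902], [0.41, 0.77, 0, -0.0902], [0.48, 0.72, 0, -0.0902], [0.54, 0.69, 0, -0.0902]
end [0.55306233 0.08576291]
```

Request:
step_arm:
  moves:
    - [[-0.28,0.83,0,-0.0902],[-0.2,0.84,0,-0.0902],[-0.12,0.86,0,-0.0902],[-0.04,0.87,0,-0.0902],[0.03,0.87,0,-0.0902],[0.11,0.87,0,-0.0902],[0.19,0.85,0,-0.0902],[0.26,0.82,0,-0.0902]]

```text
t: 14.7
tool_pos: [0.5358, 0.0562, 0.0347]
tool_rot: [-1.773, 2.593, -0.002]
contact_force: [1.6, -2.2, -5.0]
opening: 0.0128
```

Request:
step_arm:
  moves:
    - [[0.34,0.81,0,-0.0902],[0.41,0.77,0,-0.0902],[0,0,0,0]]

```text
t: 14.95
tool_pos: [0.5435, 0.0722, 0.0347]
tool_rot: [1.536, -2.74, 0.002]
contact_force: [1.3, -3.3, -4.5]
opening: 0.0129
```

Run:
```python
from h import *
np.set_printoptions(precision=4,suppress=True)
o=readout.get_obs();print(o["t"],o["tool_pos"],2*np.degrees(np.arctan2(*o["tool_rot"][1::-1])),o["contact_force"],o["wrist_torque"])
```

```text
14.95 [0.5435 0.0722 0.0347] -121.45289539191553 [ 1.309  -3.2807 -4.458 ] [-0.3924 -0.1407 -0.1242]
```

Request:
step_arm:
  moves:
    - [[0.24,0.37,0,-0.045],[0.24,0.36,0,-0.045],[0,0,0,0]]

```text
t: 15.2
tool_pos: [0.5481, 0.0789, 0.0347]
tool_rot: [-1.415, 2.805, -0.001]
contact_force: [0.4, -2.1, -4.1]
opening: 0.0126
```

Request:
step_arm:
  moves:
    - [[0.27,0.35,0,-0.045],[0,0,0,0]]

```text
t: 15.37
tool_pos: [0.5507, 0.0823, 0.0348]
tool_rot: [-1.351, 2.836, -0.001]
contact_force: [2.1, -2.2, -4.3]
opening: 0.0125
```

Request:
step_arm:
  moves:
    - [[0.27,0.34,0,-0.045],[0,0,0,0]]

```text
t: 15.53
tool_pos: [0.5534, 0.0855, 0.0348]
tool_rot: [1.288, -2.865, 0.002]
contact_force: [1.9, -3.5, -4.9]
opening: 0.0125
```

Run:
```python
from h import *
np.set_printoptions(precision=4,suppress=True)
o=readout.get_obs();print(o["t"],o["tool_pos"],2*np.degrees(np.arctan2(*o["tool_rot"][1::-1])),o["contact_force"],o["wrist_torque"])
```

```text
15.5333 [0.5534 0.0855 0.0348] -131.6012841806013 [ 1.89   -3.475  -4.8947] [-0.488  -0.1882  0.175 ]
```

Request:
step_arm:
  moves:
    - [[0.29,0.33,0,-0.045],[0,0,0,0]]

```text
t: 15.7
tool_pos: [0.556, 0.0884, 0.0347]
tool_rot: [1.224, -2.892, 0.003]
contact_force: [1.2, -4.8, -4.8]
opening: 0.0132
```

Request:
step_arm:
  moves:
    - [[0.3,0.31,0,-0.045],[0,0,0,0]]

```text
t: 15.87
tool_pos: [0.5585, 0.0911, 0.0345]
tool_rot: [1.16, -2.917, 0.004]
contact_force: [-0.7, -6.4, -3.8]
opening: 0.0127
```

Run:
```python
from h import *
np.set_printoptions(precision=4,suppress=True)
o=readout.get_obs();print(o["t"],o["tool_pos"],2*np.degrees(np.arctan2(*o["tool_rot"][1::-1])),o["contact_force"],o["wrist_torque"])
im=viewer.get_image("wrist");cv2.imwrite("pics/w8.png",cv2.resize(im[:220,180:460],None,fx=2.5,fy=2.5))
```

```text
15.8667 [0.5585 0.0911 0.0345] -136.6326845229859 [-0.7039 -6.3919 -3.8133] [-1.1812  0.1549  0.7422]
```

View pics/w8.png

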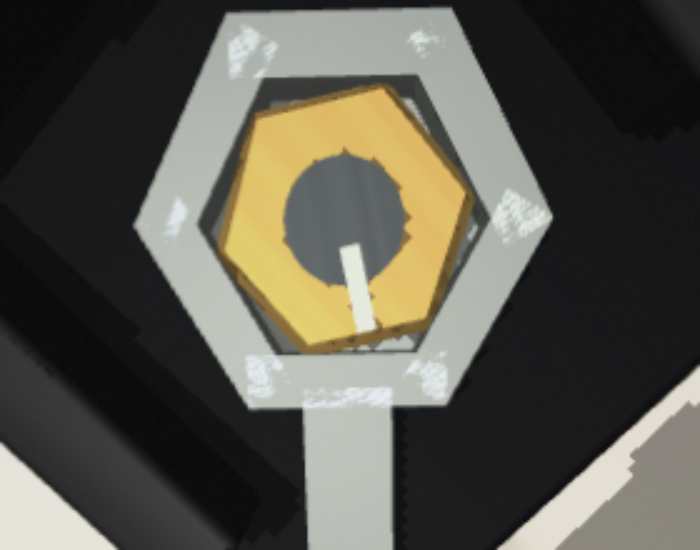

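```bash
python3 arc.py .626 .0225 .5585 .0911 8 2
```

```text
[-0.46, -0.49, 0, 0.0698], [-0.43, -0.52, 0, 0.0698]
end [0.54960963 0.08103821]
```

Request:
step_arm:
  moves:
    - [[0.1,0.1,0,-0.02],[0,0,0,0],[0,0,0,0]]

```text
t: 16.17
tool_pos: [0.5594, 0.0919, 0.0345]
tool_rot: [1.133, -2.927, 0.004]
contact_force: [-0.5, -6.7, -3.8]
opening: 0.0127
```

Request:
step_arm:
  moves:
    - [[-0.6,-0.55,0,0.08],[-0.5,-0.5,0,0.08],[0,0,0,0],[0,0,0,0]]

```text
t: 16.5
tool_pos: [0.5503, 0.0821, 0.0355]
tool_rot: [-1.357, 2.83, -0.003]
contact_force: [3.4, -3.2, -5.0]
opening: 0.0128
```

Run:
```python
from h import *
np.set_printoptions(precision=4,suppress=True)
o=readout.get_obs();print(o["t"],o["tool_pos"],2*np.degrees(np.arctan2(*o["tool_rot"][1::-1])),o["contact_force"],o["wrist_torque"])
im=viewer.get_image("wrist");cv2.imwrite("pics/w9.png",cv2.resize(im[:220,180:460],None,fx=2.5,fy=2.5))
```

```text
16.5 [0.5503 0.0821 0.0355] 231.24688985725822 [ 3.4033 -3.2018 -4.9538] [-0.5784 -0.5605 -0.0264]
```

View pics/w9.png

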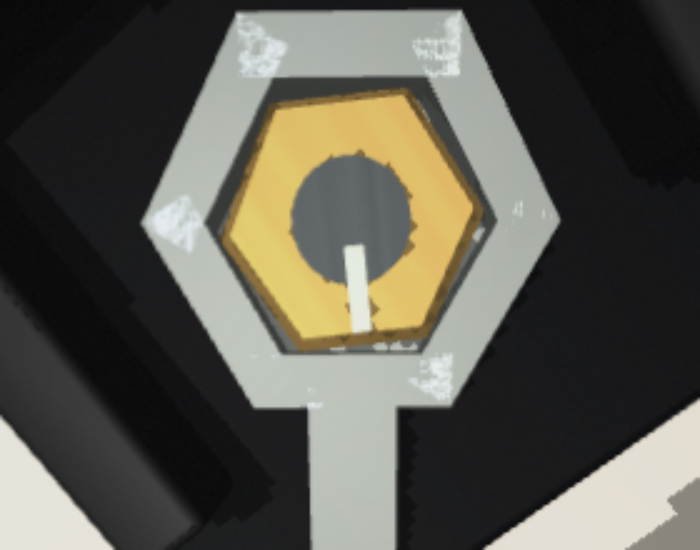

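Request:
step_arm:
  moves:
    - [[-0.26,-0.33,0,0.044],[-0.26,-0.33,0,0.044],[0,0,0,0],[0,0,0,0]]

```text
t: 16.88
tool_pos: [0.545, 0.0761, 0.0355]
tool_rot: [-1.477, 2.77, -0.002]
contact_force: [4.3, -3.3, -4.3]
opening: 0.0125
```

Request:
step_arm:
  moves:
    - [[0,0,0.6,0],[0,0,0.6,0],[0,0,0.8,0],[0,0,1.5,0],[0,0,3,0],[0,0,1.5,0],[0,0,0,0]]

```text
t: 17.47
tool_pos: [0.5465, 0.0771, 0.1196]
tool_rot: [-1.476, 2.765, -0.004]
contact_force: [1.7, 0.3, -3.5]
opening: 0.013
```

Run:
```python
from h import *
from scipy.optimize import least_squares
np.set_printoptions(precision=4,suppress=True)
o=readout.get_obs();print(o["t"],o["tool_pos"],2*np.degrees(np.arctan2(*o["tool_rot"][1::-1])),o["contact_force"],o["wrist_torque"])
im=viewer.get_image("wrist");cv2.imwrite("pics/w10.png",im)
for th,z in[("wrench_grip",.13),("wrench_ring",.11),("nut_top",.037)]:
    for q in nets.pinpoint("wrist",th)[:2]: print(th,np.round(q["at"],1),round(q["confidence"],2),at_z("wrist",q["at"],z))
```

```text
17.4667 [0.5465 0.0771 0.1196] 236.19441897926268 [ 1.6815  0.2723 -3.5257] [ 0.0173  0.0313 -0.0035]
wrench_grip [322.1 332.4] 0.69 [0.5429 0.0772 0.13  ]
nut_top [323.7 101.4] 0.6 [0.6217 0.0219 0.037 ]
```

```bash
python3 -c "
import cv2
im=cv2.imread('pics/w10.png');cv2.imwrite('pics/w10c.png',cv2.resize(im[:220,220:430],None,fx=2.7,fy=2.7,interpolation=cv2.INTER_CUBIC))"
```

```text
(no output)
```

View pics/w10c.png

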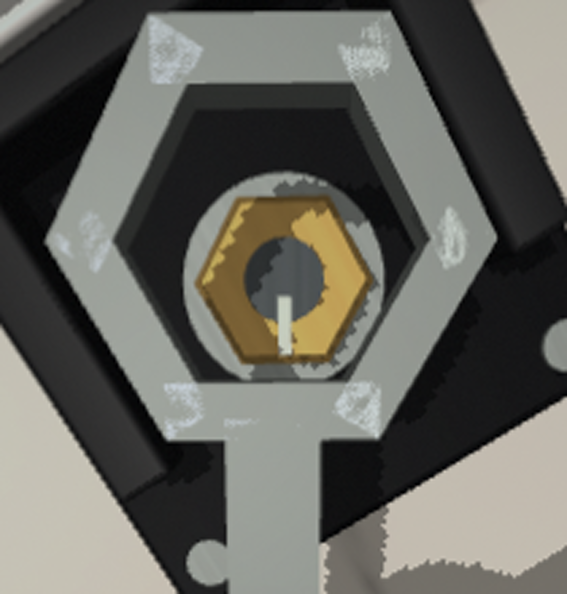

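Request:
step_arm:
  moves:
    - [[-1.14,2.31,0,0.0706],[-1.14,2.31,0,0.0706],[-1.14,2.31,0,0.0706],[-1.14,2.31,0,0.0706],[-1.14,2.31,0,0.0706],[-1.14,2.31,0,0.0706],[-1.14,2.31,0,0.0706],[-1.14,2.31,0,0.0706],[0,0,0,0]]

```text
t: 18.42
tool_pos: [0.4493, 0.2638, 0.1124]
tool_rot: [2.197, -2.241, -0.006]
contact_force: [-0.8, 0.1, -3.3]
opening: 0.0126
```

Request:
step_arm:
  moves:
    - [[0,0,-2.5,0],[0,0,-2.5,0],[0,0,-2.5,0],[0,0,-1.5,0],[0,0,-0.6,0],[0,0,0,0],[0,0,0,0]]

```text
t: 19.0
tool_pos: [0.4527, 0.261, 0.0186]
tool_rot: [2.192, -2.25, -0.0]
contact_force: [-0.0, -0.1, -3.2]
opening: 0.0127
```

Request:
step_arm:
  moves:
    - [[0,0,-0.3,0],[0,0,-0.1,0],[0,0,0,0],[0,0,0,0]]

```text
t: 19.33
tool_pos: [0.4531, 0.2613, 0.0154]
tool_rot: [-2.192, 2.249, -0.001]
contact_force: [0.6, -1.1, -3.5]
opening: 0.013
```

Request:
step_arm:
  moves:
    - [[0,0,-0.1,0],[0,0,0,0],[0,0,0,0]]

```text
t: 19.58
tool_pos: [0.4528, 0.2612, 0.0139]
tool_rot: [-2.193, 2.25, -0.0]
contact_force: [0.2, 0.3, -2.9]
opening: 0.0128
```

Request:
step_arm:
  moves:
    - [[0,0,-0.07,0],[0,0,0,0],[0,0,0,0]]

```text
t: 19.83
tool_pos: [0.4529, 0.2613, 0.0134]
tool_rot: [-2.193, 2.249, -0.0]
contact_force: [-1.5, -0.1, -0.4]
opening: 0.0128
```

Request:
step_arm:
  moves:
    - [[0,0,-0.07,0],[0,0,0,0],[0,0,0,0]]

```text
t: 20.08
tool_pos: [0.4529, 0.2613, 0.0134]
tool_rot: [2.193, -2.249, -0.0]
contact_force: [-4.6, -1.2, 6.0]
opening: 0.0129
```

Contact with the mat. Release and retreat.

Request:
step_arm:
  moves:
    - [[0,0,0,0],[0,0,0,0],[0,0,0,0],[0,0,0,0],[0,0,0,0],[0,0,0,0],[0,0,0,0],[0,0,0,0],[0,0,0,0],[0,0,0,0]]
  grip: 0

```text
t: 20.92
tool_pos: [0.4527, 0.2612, 0.0124]
tool_rot: [2.193, -2.25, -0.0]
contact_force: [-0.0, -0.1, 0.4]
opening: 0.0852
```

Request:
step_arm:
  moves:
    - [[0,0,1,0],[0,0,3,0],[0,0,4,0],[0,0,4,0],[0,0,0,0],[0,0,0,0],[0,0,0,0]]

```text
t: 21.5
tool_pos: [0.4527, 0.2612, 0.1329]
tool_rot: [-2.192, 2.249, -0.0]
contact_force: [0.6, -0.0, -0.1]
opening: 0.0853
```

Run:
```python
from h import *
np.set_printoptions(precision=4,suppress=True)
o=readout.get_obs();print(o["t"],o["tool_pos"],o["contact_force"],o["opening"])
for c in["wrist","scene","side"]:
    im=viewer.get_image(c);cv2.imwrite(f"pics/end_{c}.png",im)
    for th,z in[("wrench_grip",.025),("wrench_ring",.01),("mat_top",.003),("slidecase",0),("mouse",0)]:
        for q in nets.pinpoint(c,th)[:1]: print(c,th,round(q["confidence"],2),at_z(c,q["at"],z))
im=cv2.imread("pics/end_wrist.png");hsv=cv2.cvtColor(im,cv2.COLOR_BGR2HSV)
m=((hsv[...,0]<22)&(hsv[...,1]>130)&(hsv[...,2]>90)).astype(np.uint8)
n,l,st,ce=cv2.connectedComponentsWithStats(m);k=1+st[1:,4].argmax()
b=cv2.minAreaRect(np.argwhere(l==k)[:,::-1].astype(np.float32))
print(b,np.array([at_z("wrist",p,.047)[:2] for p in cv2.boxPoints(b)]))
```

```text
21.5 [0.4527 0.2612 0.1329] [ 0.6337 -0.0218 -0.0779] 0.08530788018772094
wrist wrench_grip 0.74 [0.449  0.2622 0.025 ]
wrist mat_top 0.91 [0.4689 0.2709 0.003 ]
wrist slidecase 0.63 [0.3648 0.039  0.    ]
scene wrench_grip 0.9 [0.4546 0.2553 0.025 ]
scene wrench_ring 0.97 [0.5534 0.2501 0.01  ]
scene mat_top 0.68 [0.4638 0.2734 0.003 ]
scene slidecase 0.98 [0.3662 0.0343 0.    ]
scene mouse 0.68 [0.6753 0.3014 0.    ]
side wrench_grip 0.81 [0.4483 0.2651 0.025 ]
side wrench_ring 0.97 [0.544  0.2534 0.01  ]
side mat_top 0.56 [0.466  0.2806 0.003 ]
side slidecase 0.71 [0.3647 0.0277 0.    ]
side mouse 0.59 [0.6701 0.2926 0.    ]
((321.5, 254.0), (66.0, 19.0), 90.0) [[0.4745 0.2674]
 [0.4741 0.2544]
 [0.4244 0.2552]
 [0.4247 0.2691]]
```

```bash
python3 -c "
from h import *
print(ctrl.finish_job())"
```

```text
the job is handed in; nothing more can be done
None
```

I tightened the nut in two strokes with the wrench, laid the wrench back on its mat and handed the job in at about 22 s of the 72 s allowed. No verdict was reported.

**Nut:**
- It turned about 140°.
- At the end of the second stroke it stopped turning: the wrench ran on past the nut and the wrist torque about the vertical rose to about 0.74 N m. I took that as the hard stop.
- After I lifted the wrench, the nut sat within about 1.5° of its angle at the stop. This is read from one picture, good to about 1.5°, against an allowance of 5.7°.
- I could not read the joint value itself, and I did not take a separate precise look at the nut before handing in.
- When I backed the wrench off before lifting, the side force stayed at about 5 N instead of dropping. That is why I checked the nut's angle afterwards.

**Wrench:**
- It was lowered until it touched the mat, then released.
- The grip centre is about 2 cm from the mat's centre, well inside the limits.
- The length the grip showed in the wrist picture agrees with it lying flat. The three cameras agree on its position to within about 1 cm.

**Other things:**
- The slide case and the mouse, as the networks report them, are within 1 cm of where they started.
- I did not check the tray items or the spare knob again, but the arm never went near them.
- The gripper was clear of everything when I handed in.

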